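Slide the hard drive home on the test dock and start it

TASK

A hard drive has been left lying loose and askew on the deck of the drive dock. Without picking it up, gently push it with your fingers until its long side lies flush against the dock's metal guide rail and its end is fully home against the connector face, then press the round start button on the dock's housing all the way down and let go. Leave everything else on the bench where it is.

Things in the scene. Friction and masses are not known exactly. Their poses are not given: they have to be found in the camera images.
- dock: Drive dock, fixed to the bench: low dark-grey deck, metal guide rail along its far side, raised housing of the same plastic across one end. Origin: centre of its underside; z up, y along the rail towards the housing, x across the deck towards the rail; turned up to 0.3 rad from the robot's axes. In this frame, mm: deck x -110 to 85, y -162 to 162, flat top at z 25; the two sides without rail or housing are open.
- rail_face (a point): Middle of the guide rail's inner face at deck level (dock x 70, y -27, z 25 mm); axes as the dock's. The rail is an aluminium bar 10 mm thick, 14 mm high above the deck, from dock y -155 to 100 mm.
- connector_face (a point): Point at deck level on the housing's inner wall, the stop for the drive's end (dock x 36, y 100, z 25 mm); axes as the dock's. The housing spans dock y 100 to 161 over the deck's whole width, its top at z 61 mm. The small connector tongue here enters the notch in the drive's end and does not block it.
- dock_home (a point): Where the centre of the drive's underside lies when the drive is home (dock x 19.2, y 26.5, z 25 mm); axes as the dock's.
- drive: Loose 3.5-inch hard drive on the deck: metal block 101.6 (x) x 147 (y) x 26 (z) mm, 0.48 to 0.75 kg, paper label on top. Origin: centre of its underside; z up, y along it towards its connector end, within 0.25 rad of the dock's y. Slides on the deck with 2 to 6 N. It starts lying flat, 45 to 95 mm short of home along dock y and 32 to 60 mm off it towards dock -x.
- start (a joint): Travel of the start button in m: 0 up, 0.006 fully down; a spring returns it. Fully down takes about 4 N.
- start_top (a point): Centre of the top of the start button, a round pale cap of 22 mm diameter, pressed straight down, on top of the dock's housing near its -x end (dock x -62, y 131 mm).
- ssd: Bystander: flat 2.5-inch solid-state drive, 70 x 100 x 7 mm, lying on the bench past the housing. Origin: centre of underside.
- jar: Bystander: clear screw jar with a green lid, 58 mm across, 69 mm tall, behind the guide rail. Origin: centre of underside.
- screwdriver: Bystander: screwdriver, 190 mm long, lying on the bench on the dock's open long side, roughly parallel to it. Origin: underside, mid-length.
- torch: Bystander: dark torch standing on its lens, 42 mm across at the foot, 121 mm tall, near the corner of the dock's open end. Origin: centre of underside.
- ram: Bystander: memory module lying flat, 31 x 133 x 4 mm, on the bench along the dock's open long side. Origin: centre of underside.
- mouse: Bystander: black computer mouse, 95 x 56 x 34 mm, to the robot's right. Origin: centre of underside.
- fan: Bystander: black 120 mm case fan, 120 x 120 x 25 mm, lying flat to the robot's right. Origin: centre of underside.
There are look-alikes about, which are no part of the job. Leave any blue look-alike of the drive alone.

How it is judged:
By the outcome, as a careful person would: the job done as asked, in the order asked, and still so for the second after the job is handed in, with the robot touching nothing.
It also fails if it takes over 51 s, if anything falls off the work surface, if the arm or the gripper's body presses on something with over 40 N, if the wrist force passes 120 N, or if a joint passes its speed limit or range.

ROBOT

A 7-joint arm with a two-finger parallel gripper is mounted at the origin on the work surface. World frame = base frame: x ahead of the robot, y to its left, z up, the work surface at z = 0. Lengths are in mm, angles in rad, forces in N, time in s.
With the tool pointing down it reaches from about 400 to 875 mm from the base axis. Payload 19.3 kg.
Tool frame: the origin (TCP) lies at the very end of the fingers, on their centre line; the grasp point (between the pads) lies 19 mm behind it (grip_point_offset is the z of the grasp point in the tool frame, in mm); z points along the fingers, x is the direction in which the jaws open and shut, and the axes are right-handed (so a half turn about z gives the same grasp; the last joint's range is limited). The gripper opens to 85 mm and grips with 20 to 120 N. Pads are 22 mm wide; open, the fingers measure 114 mm over their backs; the gripper's body (76 mm by 85 mm) begins 54 mm behind the grasp point. The pads swing forward as they close: fully open they stand 13 mm farther back than shut.
Start: joints at [1.1, 0.521, -0.036, 1.599, 0.021, 1.021, -0.113], TCP at [243.819, -575.471, 231.291] pointing down, gripper open.
Joint ranges: [-2.91, 2.91], [-0.3, 2.13], [-1.5, 1.42], [0.17, 2.43], [-1.26, 4.41], [0.16, 1.93], [-2.52, 2.52]. Speed limits (rad/s): [1.89, 1.89, 2.39, 2.39, 3.01, 3.01, 3.01].

INTERFACE

Orientations are given as a 3x3 rotation matrix whose columns are the frame's x, y, z axes.
In Python, from workcell import movep, movel, goto_joints, open_gripper, clamp, wait, inverse_kinematics, read_state, camera, PlanningError, finish_job, grip_point_offset gives the robot as it stands. Calls block until the motion is done:
- movep(position, orientation): joint-space move of the TCP to a pose.
- movel(position, frame=None, max_speed=150, guard=None): straight line of the TCP; frame=None keeps the orientation; max_speed is the mean speed in mm/s. With guard (N) it stops when the force on the tool has changed by that much, and returns True; else False.
- goto_joints(angles): joint-space move.
- open_gripper() and clamp(): open the fingers fully, or close them until they stop; the grip force is fixed at half the most.
- wait(seconds).
- inverse_kinematics(position, orientation): joint angles nearest the present ones, or None.
- read_state(): the state.
- camera(name): name is "scene" or "side" or "wrist"; returns a dict with "image" (480x640x3 uint8, blue, green, red), "range_z" (480x640 float32, mm along the optical axis (not along the pixel's ray), 0 where there is no reading), "fx", "fy", "cx", "cy" (pixels), "cam_to_world" (4x4, takes a point from camera to world coordinates). Camera axes: x right, y up, looking along -z (the intrinsics and any distortion apply to the point x, -y, -z); pixel columns grow to the right and rows downward; lengths in mm; the calibration is good to about 2 mm. The wrist camera is an equidistant fisheye: a pixel r from the principal point sees the ray r / f radians off the axis. A picture is of the moment at which its call begins.
A pose or a line that the arm cannot do raises PlanningError and nothing moves.
- finish_job(): hands the job in, once; it reports no verdict.
The state is a dict: "time": time; "qpos": joint angles; "qvel": joint speeds; "joint_efforts": joint torques, N m; "eef_pos": TCP position; "tool_rot": TCP orientation; "ft_force": force on the tool from outside, world axes, zero at the start; "torque": the same for the moment, N m; "finger_gap": finger opening in mm.
Only numpy, scipy, OpenCV 4.12 (cv2) and the standard library are available. Lean on these libraries where they do the work, as an engineer would, in place of code of your own. Each camera call takes 0.05 s, during which the arm holds its last target.

## Working session

There is one attempt and no reset: what is moved stays moved. The work goes in short steps, each a Python script; the robot and the scene stay as the last script left them, time stands still between calls to the robot, and variables do not carry over. Pictures are saved under pics/ and viewed, and the job is handed in when it is done.

```bash
ls; mkdir -p pics; python3 - <<'E'
from workcell import *
import cv2, pickle
s=read_state(); print(s['time'],s['eef_pos'],s['tool_rot'],s['finger_gap'],grip_point_offset)
d={}
for n in ("scene","side"):
    c=camera(n); d[n]=c; cv2.imwrite(f"pics/{n}0.png",c["image"]); print(n,c["fx"],c["fy"],c["cx"],c["cy"],c["cam_to_world"])
pickle.dump(d,open("d0.pkl","wb"))
E
```

```text
pics
0.0 [ 243.69734585 -575.16074958  230.72042901] [[ 3.90169579e-01 -9.20742870e-01 -5.16475182e-04]
 [-9.20742311e-01 -3.90169913e-01  1.01735094e-03]
 [-1.13823171e-03  7.86011624e-05 -9.99999349e-01]] 85.43629704432199 -18.700000000000003
scene 532.9046955759931 532.9046955759931 321.21794776883996 235.95283547649206 [[ 6.66876457e-01 -4.49095630e-01  5.94633422e-01  1.27371112e+03]
 [ 7.45136480e-01  4.09267940e-01 -5.26565646e-01 -7.94532383e+02]
 [-6.88606519e-03  7.94237287e-01  6.07568690e-01  9.15019878e+02]
 [ 0.00000000e+00  0.00000000e+00  0.00000000e+00  1.00000000e+00]]
side 437.6655735637436 437.6655735637436 320.15652714817855 239.9143980575537 [[-8.85486058e-01  3.48793803e-01 -3.07013558e-01  7.53919309e+01]
 [-4.64574944e-01 -6.77621043e-01  5.70087575e-01  5.99178659e+02]
 [-9.19583385e-03  6.47435405e-01  7.62064848e-01  9.51613462e+02]
 [ 0.00000000e+00  0.00000000e+00  0.00000000e+00  1.00000000e+00]]
```

View pics/scene0.png

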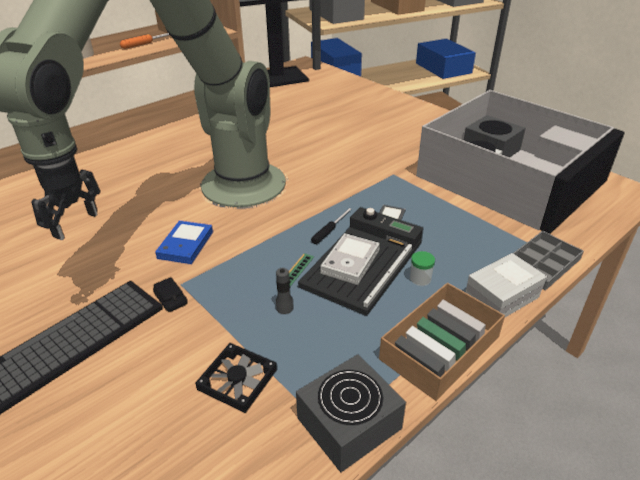

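View pics/side0.png

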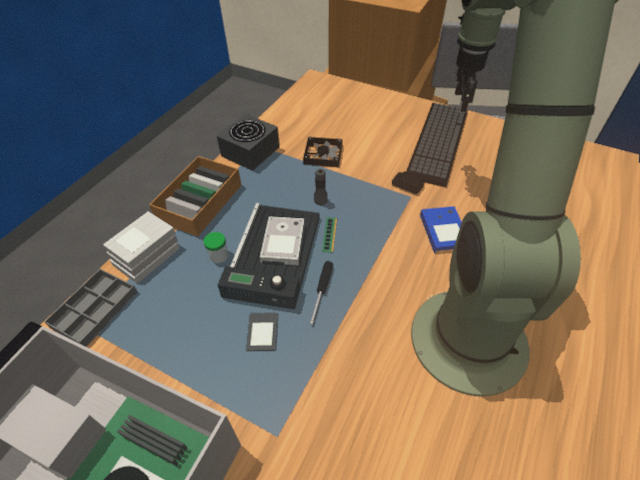

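The dock is at about (362,260) in scene and (270,255) in side. The metal drive with the label lies on its deck at scene (350,257). The look-alikes are a blue drive at scene (185,241) and a stack of pale drives at (505,283). Only the metal one is on the deck, so I'll enlarge that to confirm.

```bash
python3 - <<'E'
import pickle,cv2
d=pickle.load(open("d0.pkl","rb"))
a=d["scene"]["image"][190:320,270:450]; cv2.imwrite("pics/sc_crop.png",cv2.resize(a,None,fx=4.4,fy=4.4,interpolation=cv2.INTER_CUBIC))
a=d["side"]["image"][190:320,200:350]; cv2.imwrite("pics/si_crop.png",cv2.resize(a,None,fx=4.4,fy=4.4,interpolation=cv2.INTER_CUBIC))
E
```

```text
(no output)
```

View pics/sc_crop.png

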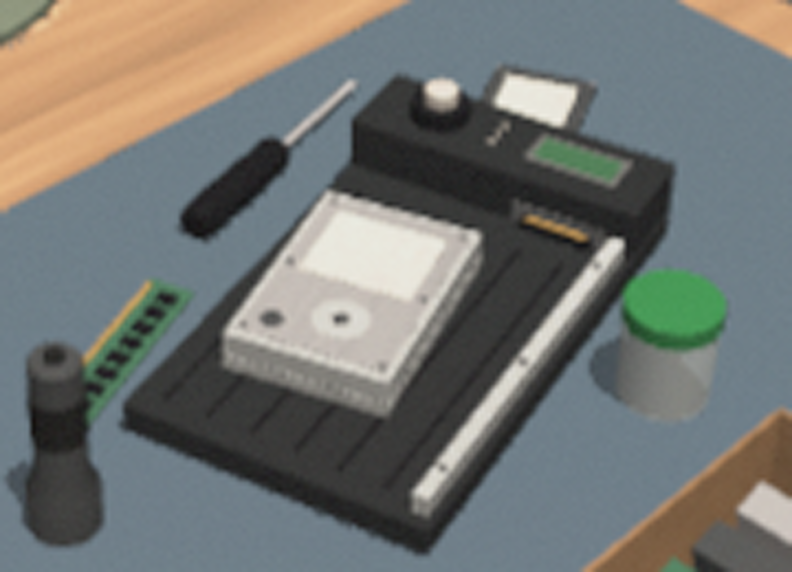

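View pics/si_crop.png

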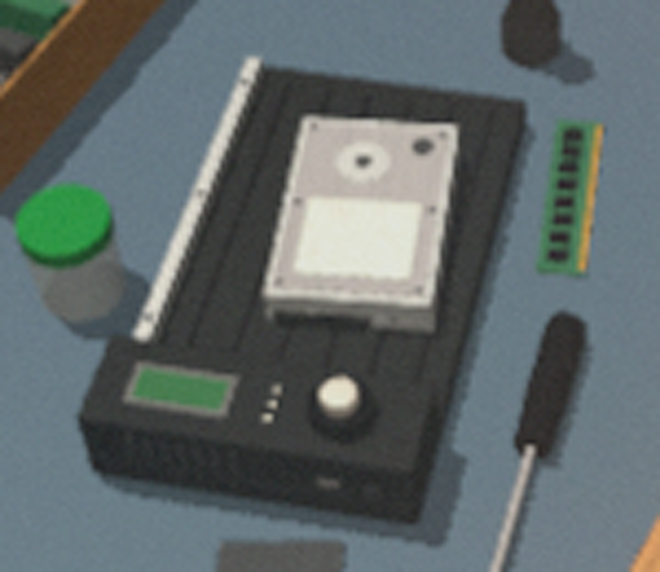

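Confirmed: the loose drive is the one with the paper label and disc on the deck, with its notched end towards the housing. The button is the pale cap at side crop (340,393). Next I'll measure poses from depth and rays.

```bash
cat > h.py <<'E'
import numpy as np, cv2
def cloud(c):
    v,u=np.mgrid[0:480,0:640]; z=c["range_z"]
    P=np.stack([(u-c["cx"])/c["fx"]*z,-(v-c["cy"])/c["fy"]*z,-z,np.ones_like(z)],-1)
    W=P@c["cam_to_world"].T; W=W[...,:3]; W[z<=0]=np.nan; return W
def ray(c,u,v,h):
    u=np.atleast_1d(u).astype(float);v=np.atleast_1d(v).astype(float)
    M=c["cam_to_world"];D=np.stack([(u-c["cx"])/c["fx"],-(v-c["cy"])/c["fy"],-np.ones_like(u)],-1)@M[:3,:3].T
    t=(h-M[2,3])/D[:,2]; return M[:3,3]+D*t[:,None]
E
python3 - <<'E'
import pickle,cv2,numpy as np
from h import *
d=pickle.load(open("d0.pkl","rb"))
for n,box,(bu,bv) in (("scene",(270,450,190,320),(370,212)),("side",(200,350,190,320),(277,281))):
    c=d[n];W=cloud(c);u0,u1,v0,v1=box
    m=np.zeros((480,640),bool);m[v0:v1,u0:u1]=1
    g=c["image"].min(2)
    print(n,"deck z?",[W[v,u].round(1) for u,v in ((330,283),(380,255))] if n=="scene" else "")
    # bright neutral
    hsv=cv2.cvtColor(c["image"],cv2.COLOR_BGR2HSV)
    br=(m&(g>115)).astype(np.uint8)
    k,l,st,ce=cv2.connectedComponentsWithStats(br)
    for i in range(1,k):
        if st[i,4]<20: continue
        P=W[l==i]; print(st[i],ce[i].round(1),"zmed",np.nanmedian(P[:,2]).round(1),np.nanpercentile(P[:,2],[5,95]).round(1))
E
```

```text
scene deck z? [array([ 561.8, -136.6,   27.9]), array([570.8,  32.3,  28.9])]
[270 190  10   7  45] [273.3 192.2] zmed 12.9 [ 8.6 17.7]
[270 190  52  26 655] [289.5 199.2] zmed 2.5 [-1.   6.2]
[ 270  190   94   49 1299] [308.1 210.8] zmed 2.6 [-0.9  6. ]
[423 190  27  14 196] [440.  194.4] zmed 2.6 [-0.8  5.7]
[366 207   9   8  50] [370.1 210.2] zmed 82.6 [ 2.3 88.1]
[382 206  20  13 165] [391.4 211.9] zmed 10.1 [ 5.6 63. ]
[334 208  18  15  62] [342.4 214.6] zmed 16.6 [ 3.1 20.3]
[ 321  233   58   51 1804] [349.6 257.6] zmed 53.6 [34.8 56.9]
[364 244  48  62 368] [386.9 274.6] zmed 40.7 [31.4 44.2]
[289 253  15  18  25] [295.8 261.2] zmed 3.8 [-0.8  6.3]
[413 268  21  19 253] [423.7 277.2] zmed 27.2 [ 3.4 52.8]
[401 282  49  38  76] [423.9 300.7] zmed 4.9 [ 1.4 73.9]
[438 299  12  15 107] [444.4 305.7] zmed 58.0 [52.4 62. ]
side deck z? 
[230 202  30  66 296] [244.2 234.4] zmed 38.1 [-0.4 41.9]
[ 260  216   44   44 1556] [282.1 238. ] zmed 51.4 [48.  54.3]
[272 276   9   7  53] [276.4 279. ] zmed 82.2 [78.6 85. ]
[311 291  10  29  84] [315.7 305.7] zmed 14.8 [ 0.6 17.8]
```

```bash
cat > meas.py <<'E'
import numpy as np,cv2
from h import *
def comp(br,c):
    k,l,st,ce=cv2.connectedComponentsWithStats(br.astype(np.uint8)); return l,st,ce
def rect_of(P):
    r=cv2.minAreaRect(P.astype(np.float32)); b=cv2.boxPoints(r); 
    e1=b[1]-b[0];e2=b[2]-b[1]
    L=e1 if np.hypot(*e1)>np.hypot(*e2) else e2
    if L[1]<0: L=-L
    return np.array(r[0]),sorted(r[1]),np.arctan2(-L[0],L[1])  # yaw of y axis
def proj(c,mask,h):
    v,u=np.nonzero(mask); return ray(c,u,v,h)[:,:2]
E
python3 - <<'E'
import pickle
from meas import *
d=pickle.load(open("d0.pkl","rb"))
for n,zo,rail,dr,bt in (("scene",2.5,(386,274),(349,257),(370,210)),("side",0,(244,234),(282,238),(276,279))):
    c=d[n];W=cloud(c);g=c["image"].min(2);l,st,ce=comp(g>115,c)
    def near(p): return min(range(1,len(ce)),key=lambda i:np.hypot(*(ce[i]-p))+(1e3 if st[i,4]<30 else 0))
    z=W[...,2]-zo
    m=(l==near(rail))&(z>33)&(z<45)&(c["image"].max(2)>(150 if n=="side" else 0))
    P=proj(c,m,39);r=rect_of(P);print(n,"rail rect",r[0].round(1),np.round(r[1],1),r[2].round(4), m.sum())
    vx,vy,x0,y0=cv2.fitLine(P.astype(np.float32),cv2.DIST_HUBER,0,.01,.01).ravel();
    print("  line yaw",np.arctan2(-vx*np.sign(vy),vy*np.sign(vy)).round(4),x0,y0)
    mm=(z>46)&(z<56)&(g>60); mm[:, :]&= (np.hypot(W[...,0]-W[dr[1],dr[0],0],W[...,1]-W[dr[1],dr[0],1])<105)
    l2,s2,c2=comp(mm,c);mm=l2==l2[dr[1],dr[0]]
    P=proj(c,mm,51);r=rect_of(P);print("  drive rect",r[0].round(1),np.round(r[1],1),r[2].round(4),"mean",P.mean(0).round(1),mm.sum())
    m=l==near(bt);P=proj(c,m,81);print("  button",P.mean(0).round(1),np.ptp(P,0).round(1))
    vis=c["image"].copy();vis[mm]=(0,0,255);cv2.imwrite(f"pics/m_{n}.png",cv2.resize(vis[190:320,200:450],None,fx=3,fy=3))
    Wg=W[np.abs(W[...,2]-zo-61)<4]; 
E
```

```text
scene rail rect [639.4  -7.8] [ 13.1 260.3] 0.2918 336
  line yaw 0.2926 641.15265 -15.666871
  drive rect [536.  -41.4] [104.4 155.1] 0.3952 mean [536.8 -42.7] 1508
  button [461.  105.3] [27.9 29. ]
side rail rect [640.3 -12.1] [  9.6 237.1] 0.2907 222
  line yaw 0.2902 638.14514 -5.038355
  drive rect [533.7 -37.2] [101.9 151.7] 0.3942 mean [532.8 -35.3] 1553
  button [462.7 106.8] [21.3 20.8]
```

```bash
cat >> h.py <<'E'
YAW=0.2915
EX=np.array([np.cos(YAW),np.sin(YAW),0]);EY=np.array([-np.sin(YAW),np.cos(YAW),0]);O=np.array([560.0,-3.0,0])
def D2W(x,y,z): return O+x*EX+y*EY+np.array([0,0,z])
def W2D(p): p=np.asarray(p)-O; return np.stack([p@EX,p@EY,p[...,2]],-1)
R=np.stack([EY,EX,np.array([0,0,-1.])],1)
E
python3 - <<'E'
import pickle
from h import *
d=pickle.load(open("d0.pkl","rb"))
s,i=d["scene"],d["side"]
P=lambda c,u,v,h:W2D(ray(c,u,v,h)).round(1)[0]
print("torch top", P(s,270+57/4.4,190+355/4.4,121), P(i,320,173,121))
print("screwdriver handle ends",P(i,200+570/4.4,190+320/4.4,12),P(i,200+530/4.4,190+445/4.4,12),"ram",P(i,200+560/4.4,190+122/4.4,4),P(i,200+540/4.4,190+270/4.4,4))
print("jar",P(i,215,241,69),P(s,270+673/4.4,190+305/4.4,69))
# checks of dock frame: deck corners z25
print("deck corners",P(s,270+127/4.4,190+410/4.4,25),P(s,270+425/4.4,190+540/4.4,25),P(i,200+525/4.4,190+102/4.4,25))
print("housing bottom corner of wall, top edge near", P(s,270+357/4.4,190+150/4.4,61),P(s,270+635/4.4,190+214/4.4,61),P(i,200+105/4.4,190+340/4.4,61))
print("drive", W2D([536,-41.4,51]),W2D([533.7,-37.2,51]))
from workcell import *
for q in ((-120,-29,80),(-20,-29,30),(15,-150,100),(20,-50,30),(-62,131,82)):
  for r in (R,R*[-1,-1,1]): print(q,D2W(*q).round(0),inverse_kinematics(D2W(*q),r))
E
```

```text
torch top [ -97.2 -235.6  121. ] [-100.9 -221.9  121. ]
screwdriver handle ends [-170.8    8.6   12. ] [-164.1  102.9   12. ] ram [-133.5 -161.4    4. ] [-144.2  -33.     4. ]
jar [132.8  36.1  69. ] [138.5  25.2  69. ]
deck corners [-103.8 -165.8   25. ] [  85.9 -169.3   25. ] [-110.8 -155.6   25. ]
housing bottom corner of wall, top edge near [-89.7  72.9  61. ] [ 83.1 101.3  61. ] [ 84.4 109.1  61. ]
drive [-34.02328078 -29.88271013  51.        ] [-35.01921775 -25.19889656  51.        ]
(-120, -29, 80) [453. -65.  80.] [ 0.53233779  0.59204656 -0.67769497  2.12316103  0.63160364  0.6343012
  1.27330477]
(-120, -29, 80) [453. -65.  80.] [ 0.13335061  0.51548053 -0.15410058  2.14295179  0.16037492  0.4936273
 -1.42178014]
(-20, -29, 30) [549. -37.  30.] [ 0.44763969  0.79914597 -0.69629369  1.90396393  0.76472074  0.72616379
  1.1598289 ]
(-20, -29, 30) [549. -37.  30.] [ 0.04827387  0.70121966 -0.12418603  1.92533639  0.16028461  0.52441844
 -1.46515301]
(15, -150, 100) [ 617. -142.  100.] [ 0.60482548  0.79649548 -0.74127499  1.65104552  0.63534505  0.95000643
  1.49258783]
(15, -150, 100) [ 617. -142.  100.] [ 0.21703186  0.69060657 -0.12647364  1.6736971   0.11398293  0.78447877
 -1.24081573]
(20, -50, 30) [594. -45.  30.] [ 0.46014108  0.85665586 -0.72465209  1.78240565  0.7652339   0.80830126
  1.21120433]
(20, -50, 30) [594. -45.  30.] [ 0.0772926   0.74862108 -0.14602397  1.80377114  0.17584841  0.60176574
 -1.45477494]
(-62, 131, 82) [463. 105.  82.] [ 0.1934662   0.61873556 -0.71715349  2.08005783  0.65320953  0.6780175
  0.9006214 ]
(-62, 131, 82) [463. 105.  82.] [-0.07805931  0.54425344 -0.3501334   2.09340575  0.34223244  0.5577124
 -1.95369988]
```

```bash
cat >> h.py <<'E'
R2=R*np.array([-1,-1,1.])
def st(tag):
    from workcell import read_state
    s=read_state(); print(tag,"t%.2f"%s["time"],"D",W2D(s["eef_pos"]).round(1),"F",np.round([s["ft_force"]@EX,s["ft_force"]@EY,s["ft_force"][2]],1),"gap",round(s["finger_gap"],1))
def snap(name,n="side"):
    from workcell import camera
    import pickle
    c=camera(n); cv2.imwrite(f"pics/{name}.png",c["image"]); pickle.dump(c,open(f"{name}.pkl","wb")); return c
E
python3 - <<'E'
from workcell import *
from h import *
movep(D2W(-122,-28,130),R2); st("above")
movel(D2W(-122,-28,55),R2,max_speed=120)
st("low"); print(movel(D2W(-122,-28,29),R2,max_speed=40,guard=6)); st("down")
c=snap("a1")
cv2.imwrite("pics/a1c.png",cv2.resize(c["image"][150:320,190:370],None,fx=4,fy=3.5))
E
```

```text
above t2.12 D [-122.1  -28.7  130.1] F [ 0.6 -0.6  0. ] gap 85.6
low t2.89 D [-121.8  -28.2   55.4] F [-0.  -0.1 -0.1] gap 85.3
False
down t3.69 D [-122.  -28.   29.] F [-0.7  0.1 -0.4] gap 85.6
```

View pics/a1c.png

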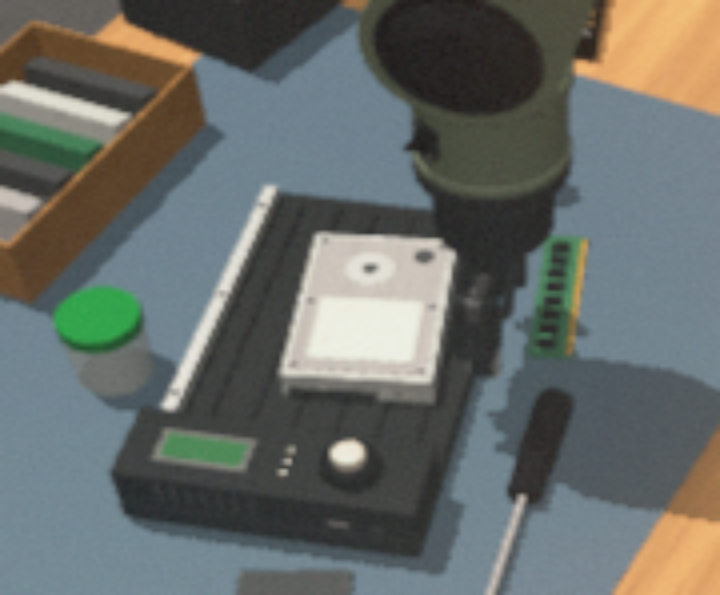

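The fingers are down beside the drive's open long side (crop about (475,330)), clear of the RAM and the screwdriver. I'll push towards the rail.

```bash
python3 - <<'E'
from workcell import *
from h import *
print(movel(D2W(-60,-28,29),R2,max_speed=45,guard=12)); st("mid")
print(movel(D2W(-34,-28,29),R2,max_speed=20,guard=10)); st("end")
c=snap("a2")
cv2.imwrite("pics/a2c.png",cv2.resize(c["image"][150:320,190:370],None,fx=4,fy=3.5))
E
```

```text
False
mid t5.27 D [-60.3 -27.9  28.8] F [-4.9  0.3  1.3] gap 85.3
True
end t6.15 D [-42.9 -27.9  28.5] F [-0.5 -0.1  0.2] gap 85.4
```

View pics/a2c.png

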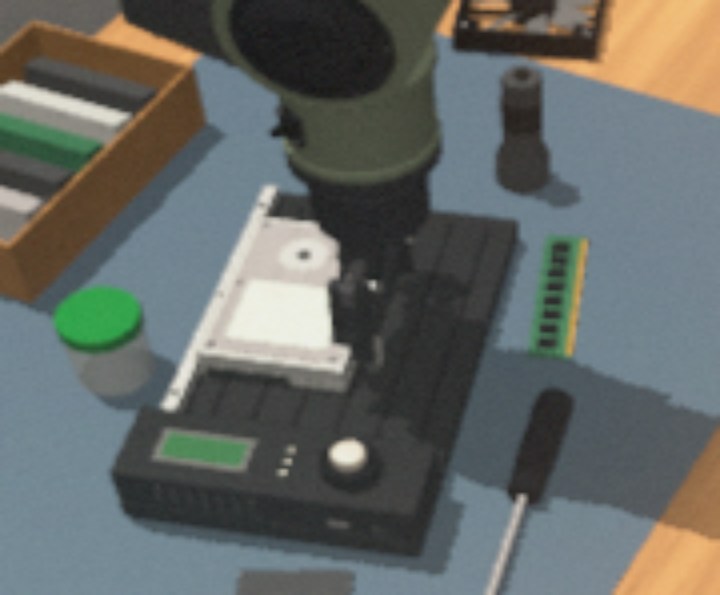

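It stopped at x = -42.9, where the rail contact was predicted (-42.6), and the drive's side looks flush with the rail. Next is the end push with the fingers shut.

```bash
python3 - <<'E'
from workcell import *
from h import *
movel(D2W(-60,-28,29),R2,max_speed=80)
movel(D2W(-60,-28,110),R2,max_speed=150)
clamp()
movep(D2W(19,-140,110),R2); st("behind")
c=snap("b0"); cv2.imwrite("pics/b0c.png",cv2.resize(c["image"][150:320,190:370],None,fx=4,fy=3.5))
E
```

```text
behind t8.62 D [  18.8 -140.1  109.5] F [-0.4 -0.3 -0.2] gap -0.4
```

View pics/b0c.png

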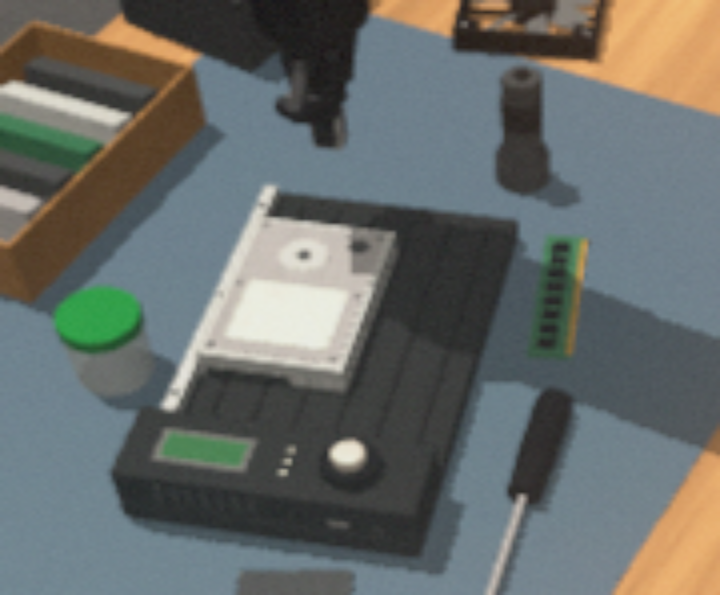

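The drive lies parallel to and against the rail. Now I'll go down behind its tail and push it home.

```bash
python3 - <<'E'
from workcell import *
from h import *
movel(D2W(19,-140,50),R2,max_speed=150)
print(movel(D2W(19,-140,32),R2,max_speed=50,guard=6)); st("down")
print(movel(D2W(19,-75,32),R2,max_speed=40,guard=12)); st("mid")
print(movel(D2W(19,-45,32),R2,max_speed=20,guard=12)); st("end")
c=snap("b1"); cv2.imwrite("pics/b1c.png",cv2.resize(c["image"][150:320,190:370],None,fx=4,fy=3.5))
E
```

```text
False
down t9.72 D [  18.9 -140.    31.9] F [ 0.1  0.4 -0.1] gap -0.0
False
mid t11.50 D [ 19. -75.  32.] F [ 0.1 -1.3  0.1] gap -0.0
True
end t12.37 D [ 18.9 -60.1  31.9] F [ 0.6 -4.   2.8] gap -0.1
```

View pics/b1c.png

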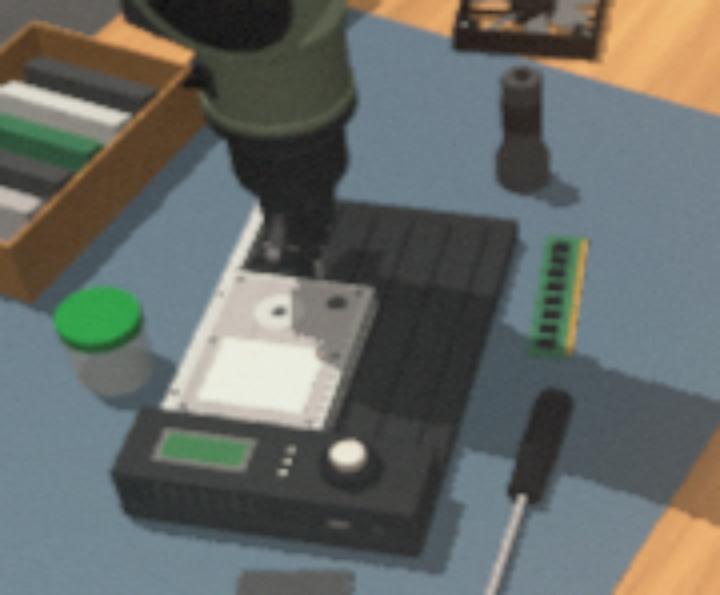

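```bash
python3 - <<'E'
from workcell import *
from h import *
print(movel(D2W(19,-52,32),R2,max_speed=15,guard=14)); st("again")
movel(D2W(19,-80,32),R2,max_speed=80)
movel(D2W(19,-80,115),R2,max_speed=150)
open_gripper()
movep(D2W(-70,20,115),R2)
movel(D2W(-70,20,50),R2,max_speed=150)
movel(D2W(-70,20,29),R2,max_speed=50,guard=6);st("side")
for n in("side","scene"):
    c=snap("c_"+n,n)
E
python3 - <<'E'
import pickle,cv2
a=pickle.load(open("c_scene.pkl","rb"))["image"][190:320,270:450]
cv2.imwrite("pics/c_sc.png",cv2.resize(a,None,fx=4.4,fy=4.4,interpolation=cv2.INTER_CUBIC))
a=pickle.load(open("c_side.pkl","rb"))["image"][150:320,190:370]
cv2.imwrite("pics/c_si.png",cv2.resize(a,None,fx=4,fy=3.5))
E
```

```text
True
again t12.73 D [ 18.7 -60.2  31.8] F [ 1.4 -2.7  1.8] gap -0.4
side t16.36 D [-70.1  20.1  28.9] F [-0.3  0.5 -0.6] gap 85.1
```

View pics/c_sc.png

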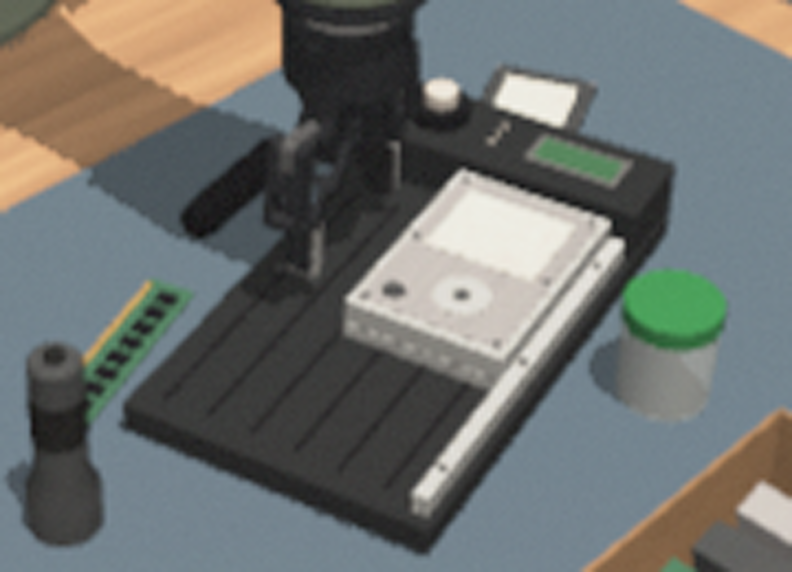

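View pics/c_si.png

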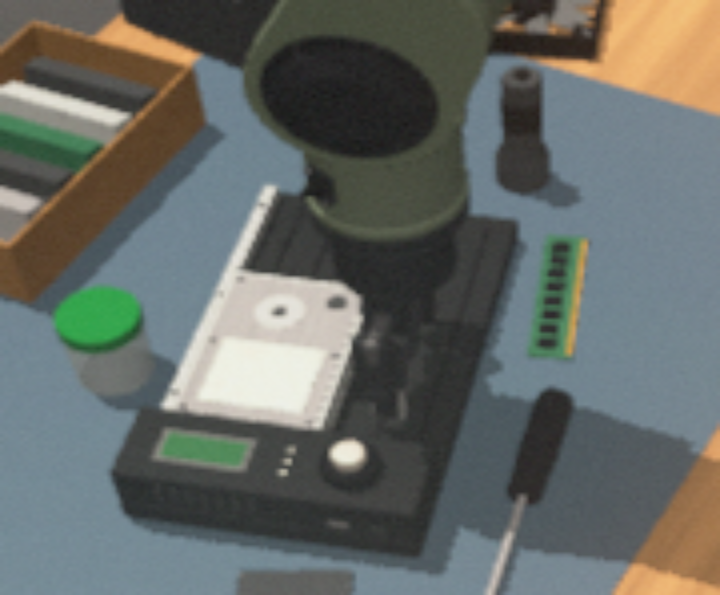

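In both views the drive sits against the rail and meets the housing. I'll re-seat the side, then the end.

```bash
python3 - <<'E'
from workcell import *
from h import *
print(movel(D2W(-38,20,29),R2,max_speed=20,guard=9)); st("x again")
movel(D2W(-62,20,29),R2,max_speed=80)
movel(D2W(-62,20,115),R2,max_speed=150)
clamp()
movep(D2W(19,-85,115),R2)
movel(D2W(19,-85,32),R2,max_speed=120)
print(movel(D2W(19,-52,32),R2,max_speed=25,guard=14)); st("y again")
movel(D2W(19,-85,32),R2,max_speed=80)
movel(D2W(19,-85,130),R2,max_speed=150)
movep(D2W(-62,131,130),R2); st("over button")
for n in("side","scene"): snap("e_"+n,n)
E
python3 - <<'E'
import pickle
from meas import *
for n,zo,dr in (("side",0,(265,248)),("scene",2.5,(380,250))):
    c=pickle.load(open(f"e_{n}.pkl","rb"));W=cloud(c);g=c["image"].min(2);z=W[...,2]-zo
    Wd=W2D(W); mm=(z>46)&(z<56)&(g>60)&(Wd[...,0]>-45)&(Wd[...,0]<85)&(Wd[...,1]>-70)&(Wd[...,1]<104)
    l2,s2,c2=comp(mm,c);mm=l2==l2[dr[1],dr[0]]
    r=rect_of(proj(c,mm,51));print(n,W2D(np.r_[r[0],51]).round(1),np.round(r[1],1),"rel yaw",round(r[2]-YAW,4))
    cv2.imwrite(f"pics/e_{n}c.png",cv2.resize(c["image"][190:320,(270 if n=="scene" else 200):(450 if n=="scene" else 350)],None,fx=4.4,fy=4.4,interpolation=cv2.INTER_CUBIC))
E
```

```text
True
x again t17.72 D [-42.8  20.   28.6] F [ 0.1  0.3 -0.7] gap 85.3
True
y again t22.00 D [ 18.9 -60.1  31.9] F [-0.1 -4.1  2.8] gap 0.2
over button t24.18 D [-61.4 129.9 129.8] F [ 0.5 -0.7  0.8] gap 0.2
side [  13.4 -514.6   51. ] [2182.1 3231.6] rel yaw -1.4032
scene [18.8 26.3 51. ] [105.1 156.1] rel yaw 0.0047
```

View pics/e_sidec.png

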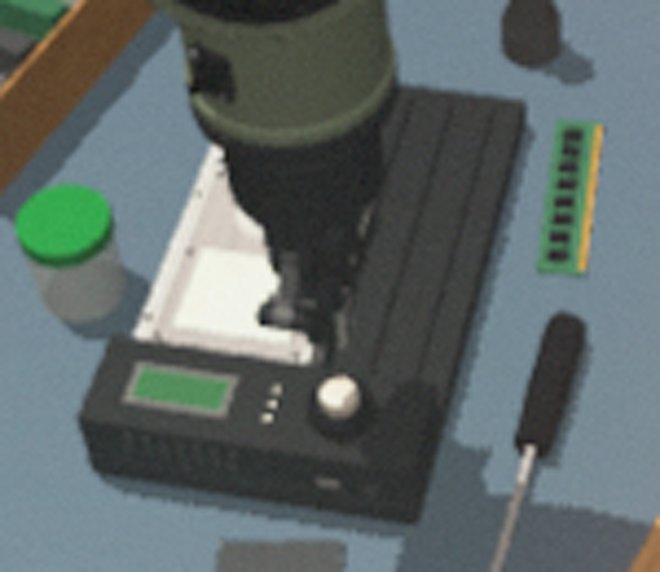

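View pics/e_scenec.png

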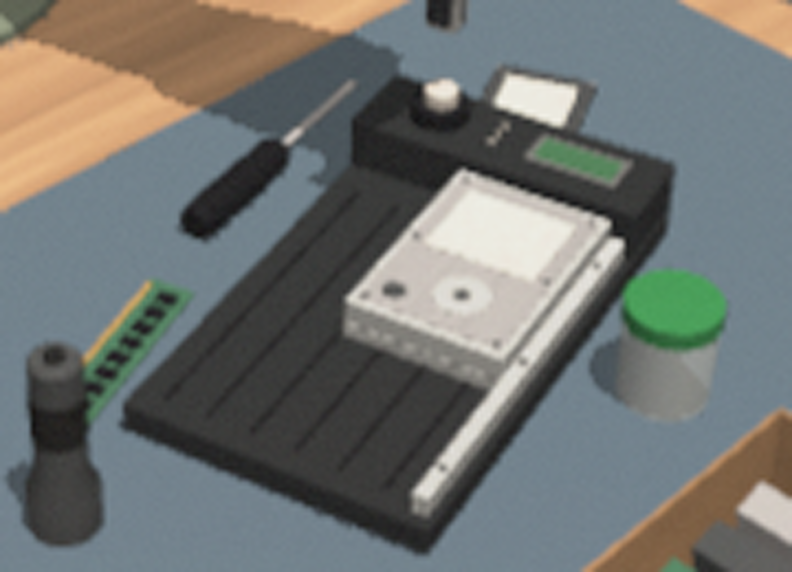

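The drive measures (18.8, 26.3) in the dock frame against a home of (19.2, 26.5), and it is parallel to within 5 mrad. The side rectangle is invalid because the arm covers the drive there. Now the button.

```bash
python3 - <<'E'
from workcell import *
from h import *
movel(D2W(-62,131,92),R2,max_speed=80); st("a")
print(movel(D2W(-62,131,60),R2,max_speed=12,guard=12)); st("pressed")
wait(0.2); st("hold")
E
```

```text
a t24.91 D [-61.9 130.9  92.1] F [ 0.3 -0.6 -1. ] gap -0.3
True
pressed t26.32 D [-61.9 131.   76.8] F [-4.2  1.3 17.8] gap -0.1
hold t26.52 D [-61.9 131.   76.8] F [-3.8  0.2 17.2] gap 0.2
```

```bash
python3 - <<'E'
from workcell import *
from h import *
for z in (77.5,78.5,80,81.5,82.5,83.5,85):
    movel(D2W(-62,131,z),R2,max_speed=20); st(z)
import pickle
c=pickle.load(open("e_scene.pkl","rb"));d=pickle.load(open("d0.pkl","rb"))
for n in("scene","side"):
    c=d[n];D=W2D(cloud(c));r=np.hypot(D[...,0]+62,D[...,1]-131)
    for a,b in((0,8),(13,18),(25,40)):
        print(n,a,b,np.nanpercentile(D[...,2][(r>a)&(r<b)&(D[...,1]>105)&(D[...,1]<157)],[10,50,90]).round(1))
E
```

```text
77.5 t26.77 D [-62.  131.   77.5] F [-0.5  0.8  3.9] gap 0.1
78.5 t27.02 D [-62.  131.   78.5] F [-0.7 -0.5  3. ] gap -0.1
80 t27.27 D [-62. 131.  80.] F [-0.8 -0.2  2.2] gap 0.1
81.5 t27.52 D [-62.  131.   81.6] F [0.8 0.5 1.2] gap 0.3
82.5 t27.77 D [-62.  131.   82.5] F [-0.   0.1  1.9] gap 0.0
83.5 t28.02 D [-62.  131.   83.5] F [ 0.1 -0.6 -0.2] gap 0.4
85 t28.27 D [-62.  131.   85.1] F [-0.5 -0.3  0.1] gap 0.4
scene 0 8 [80.6 84.3 88.1]
scene 13 18 [63.2 72.8 77.9]
scene 25 40 [60.4 63.8 66.1]
side 0 8 [79.7 82.8 84.7]
side 13 18 [66.6 72.7 74.8]
side 25 40 [58.8 60.9 62.8]
```

The force rose like a spring from 0 to about 4 N over z 83 to 77, then hit a hard stop. That is the full 6 mm of travel, with the collar at about 73 well below. I'll retract and take a final look.

```bash
python3 - <<'E'
from workcell import *
from h import *
movel(D2W(-62,131,150),R2,max_speed=150)
movep(D2W(-120,-200,260),R2); st("clear")
for n in("side","scene"): snap("f_"+n,n)
E
python3 - <<'E'
import pickle
from meas import *
d=pickle.load(open("d0.pkl","rb"))
out=[]
for n,zo in (("side",0),("scene",2.5)):
    c=pickle.load(open(f"f_{n}.pkl","rb"));W=cloud(c);g=c["image"].min(2);z=W[...,2]-zo;Wd=W2D(W)
    mm=(z>46)&(z<56)&(g>60)&(Wd[...,0]>-45)&(Wd[...,0]<85)&(Wd[...,1]>-70)&(Wd[...,1]<104)
    l,s,_=comp(mm,c);mm=l==1+s[1:,4].argmax()
    r=rect_of(proj(c,mm,51));print(n,W2D(np.r_[r[0],51]).round(1),np.round(r[1],1),"rel yaw",round(r[2]-YAW,4))
    b=Wd[...,2][(np.hypot(Wd[...,0]+62,Wd[...,1]-131)<8)];print("button z",np.nanmedian(b))
    out.append(cv2.resize(c["image"][170:330,190:450],None,fx=2.9,fy=1.85))
cv2.imwrite("pics/f.png",np.vstack(out))
E
```

```text
clear t30.18 D [-119.4 -198.7  259.4] F [ 0.2 -0.1 -0.2] gap 0.2
side [17.6 24.7 51. ] [103.  140.6] rel yaw 0.0002
button z 82.4716447292775
scene [18.4 25.8 51. ] [104.4 157. ] rel yaw 0.0047
button z 85.10878810970019
```

View pics/f.png

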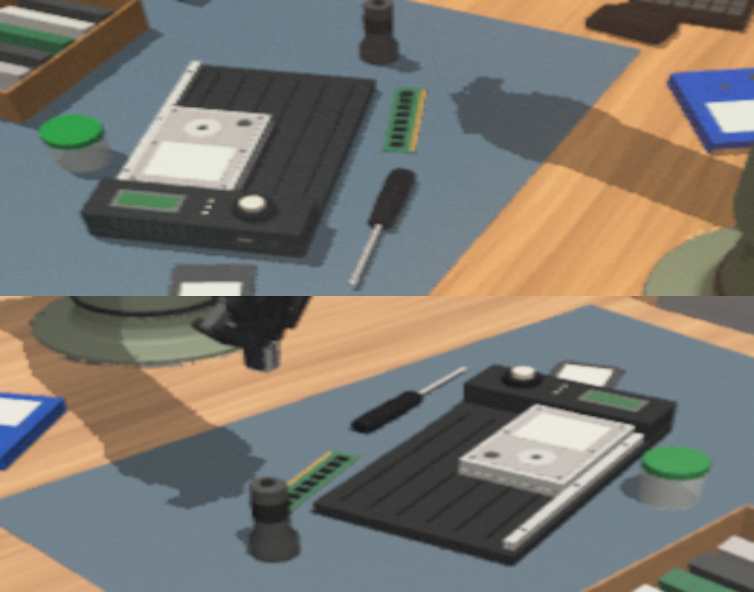

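The picture shows the drive flush against the rail and the housing, the button back up, and the bystanders in view where they were. I'm handing the job in.

```bash
python3 -c "
from workcell import *
finish_job()"
```

```text
the job is handed in; nothing more can be done
```

The drive is home in the dock and the start button was pressed fully down and released. I handed the job in at about 30 s of the 51 s allowed.

- **Pushing the drive:** I used two open fingers to push its side onto the rail, then closed fingers to push its end onto the connector face, and repeated both pushes. Each repeat stopped within about 0.1 mm of the first.
- **Drive position:** the scene camera puts it at dock (18.4, 25.8) mm and the side camera at (17.6, 24.7) mm, against a home of (19.2, 26.5). It is parallel to the rail within 5 mrad.
- **Button:** it resisted like a spring up to about 4 N over 6 mm of travel, then hit a hard stop that read about 17 N. After release, the cap's height read the same as before the press.
- **Bystanders:** those in the final picture look undisturbed. The fan was not in that crop, and I made no measurement of any of them.

**Checks that disagreed:**
- The two cameras differ by 1–2 mm on the final position. They differed by up to about 5 mm along the rail on the drive at the start, and by up to 14 mm on my hand-picked torch and jar points.
- The fitted drive lengths came out at 140.6 and 157 mm instead of 147.
- One side-camera fit partway through was invalid because the arm covered the drive.

Because of these errors, my main evidence that the drive is fully home is the contact stops, backed by the pictures.

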